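Hang a print carrier on the tilted curing stand and lock it

TASK

Lay the orange print carrier on the blue tilted stand so that both stud heads come up through the wide ends of its keyholes, and let go of it there. Then push it down the slope until the studs stop it at the ends of the narrow slots, and lift the red lever out of its parking notch, carry it across and let it drop fully into the lock notch behind the carrier's upper lip. Leave the jar, the hoop, the barrel and the hub standing where they are.

Things in the scene. Friction and masses are not known exactly. Their poses are not given: they have to be found in the camera images.
- plate: Orange print carrier, loose, 0.2 to 0.35 kg: slab 110 mm (x) by 130 mm (y), 7 mm thick; origin at the centre of its underside, z up. It starts flat on the table, grip up. Four black printed blocks 13 mm high stand in a row at x = -40 mm. It belongs with its x axis along the deck's: wide ends over the heads with its origin at deck x = +4 mm, y = 0; home at deck x = -20 mm, y = 0.
- grip (a point): Where to pinch the carrier, 32 mm above the origin of plate: the black rib in its middle, 50 mm along the carrier's x, 14 mm thick in y, from the slab's top (7 mm above the underside) up to 42 mm. Axes as plate.
- lip (a point): Middle of the outer (+x) face of the carrier's upturned orange lip, 55 mm from the carrier's origin along x and 16 mm above its underside. The lip is 6 mm thick, 120 mm long in y, its top 25 mm above the underside. Good for pushing the carrier down the slope.
- keyhole_left (a point): Centre, at the underside, of the wide end (22 mm across, octagonal) of the keyhole at carrier x = -10 mm, y = +45 mm. From it a slot 11 mm wide runs towards +x and ends at carrier x = +18 mm.
- keyhole_right (a point): The same for the keyhole at carrier x = -10 mm, y = -45 mm.
- deck: Blue tilted top of the fixed curing stand. Origin on its surface, 60 mm above the table; x points up the slope (14 degrees, low edge towards the robot), y across it to the left, z square to the surface. Surface x = -90 to 108 mm, y = -82 to 125 mm. Friction holds the carrier where it is put. The lever's housing, two rails 20 mm high, covers x = 72 to 100 mm, y = 22 to 118 mm.
- stud_left (a point): Top of the head of the left steel stud, at deck x = -6 mm, y = +45 mm, 16 mm above the surface. Shank 8 mm in diameter and 10 mm high, then a bevelled head 16 mm in diameter and 6 mm high. Axes as deck.
- stud_right (a point): Top of the head of the like stud at deck x = -6 mm, y = -45 mm.
- lever_knob (a point): Centre of the red lever's knob, a cylinder along the deck's z, 24 mm in diameter and 24 mm tall, 60 mm above the deck when down, parked at deck x = 86, y = 98 mm. Below it a red arm (24 to 32 mm above the deck) reaches 47 mm down the slope to a foot 16 mm wide, 3 mm off the deck at deck x = 39 to 51 mm, which fits behind the lip only if the carrier is home.
- lock_notch (a point): Where the knob's centre is when the lever is fully down in the lock notch: deck x = 86 mm, y = 42 mm, 60 mm above the deck. Axes as deck.
- lever_side (a joint): Travel of the lever across the slope in m, along the deck's -y: 0 in the parking notch, 0.056 (a stop) over the lock notch; about 1 N of friction.
- lever_lift (a joint): Lift of the lever in m along the deck's z: 0 fully down in a notch, at most 0.035. The bridge between the notches blocks it sideways until it is lifted more than 15 mm; a light spring (about 3 N with its weight) drops it when it is let go. It can stand down only within 3 mm of either notch.
- jar: Amber jar with black cap, upright, 66 mm in diameter, 120 mm high; origin at the centre of its underside. Bystander.
- hoop: White printed hoop, upright, 72 mm in diameter, 60 mm high; origin at the centre of its underside. Bystander.
- barrel: Black printed lens barrel, upright, 70 mm in diameter, 90 mm high; origin at the centre of its underside. Bystander.
- hub: Blue flanged printed hub, upright, 68 mm in diameter, 74 mm high; origin at the centre of its underside. Bystander.
Not all that is in view belongs to the job. What is shaped like the plate but grey or pink is not meant.

How it is judged:
On the way, in this order (a step that is already met when the one before it is completed fails the run):
1. The carrier lies flat on the deck, both stud heads up through the wide ends of its keyholes, and the robot has let go of it (z of plate in the frame of deck between -0.0035 and 0.0035 m and angle between the z axis of plate and the z axis of deck, either way round below 0.05 rad and y of plate in the frame of deck between -0.005 and 0.005 m and x of plate in the frame of deck between -0.012 and 0.012 m and contact force between the fingers and plate below 0.2 N), for 0.2 s.
2. The carrier has been slid down the slope until the studs are at the ends of the slots (z of plate in the frame of deck between -0.0035 and 0.0035 m and angle between the z axis of plate and the z axis of deck, either way round below 0.05 rad and y of plate in the frame of deck between -0.005 and 0.005 m and x of plate in the frame of deck between -0.024 and -0.0165 m), for 0.2 s.
At the end, for the whole second after the job is handed in: The carrier lies flat on the deck at the end of its slide: its origin at deck x between -24 and -16.5 mm (home is -20 mm), within 5 mm sideways, within 3.5 mm of the surface and 0.05 rad of flat, at rest; the lever is down in the lock notch (lever_side over 0.052, lever_lift under 0.004, still) (all of step 2 and value of joint lever_side above 0.052 m and value of joint lever_lift below 0.004 m and linear speed of plate below 0.01 m/s and velocity of joint lever_lift below 0.01 m/s); the robot touches nothing.
It fails at once if The jar is shifted by more than 20 mm or tilted by more than 0.3 rad (distance of jar from where it was at the start of the episode above 0.02 m or angle between jar's own z axis and vertical above 0.3 rad).
It fails at once if The hoop is shifted by more than 20 mm or tilted by more than 0.3 rad (distance of hoop from where it was at the start of the episode above 0.02 m or angle between hoop's own z axis and vertical above 0.3 rad).
It fails at once if The barrel is shifted by more than 20 mm or tilted by more than 0.3 rad (distance of barrel from where it was at the start of the episode above 0.02 m or angle between barrel's own z axis and vertical above 0.3 rad).
It fails at once if The hub is shifted by more than 20 mm or tilted by more than 0.3 rad (distance of hub from where it was at the start of the episode above 0.02 m or angle between hub's own z axis and vertical above 0.3 rad).
It also fails if it takes over 64 s, if anything falls off the work surface, if the arm or the gripper's body presses on something with over 40 N, if the wrist force passes 120 N, or if a joint passes its speed limit or range.

ROBOT

A 6-joint arm with a two-finger parallel gripper is mounted at the origin on the work surface. World frame = base frame: x ahead of the robot, y to its left, z up, the work surface at z = 0. Lengths are in m, angles in rad, forces in N, time in s.
With the tool pointing down it reaches from about 0.35 to 0.85 m from the base axis. Payload 8.1 kg.
Tool frame: the origin (TCP) lies at the very end of the fingers, on their centre line; the grasp point (between the pads) lies 19 mm behind it; z points along the fingers, y is the line along which they close (so a half turn about z gives the same grasp; the last joint's range is limited). The gripper opens to 93 mm and grips with 3 to 60 N. Pads are 15 mm wide; open, the fingers measure 128 mm over their backs; the gripper's body (75 mm by 188 mm) begins 65 mm behind the grasp point.
Start: joints at [1.18, 0.13, 1.488, -0, 1.523, -0.085], TCP at [0.181, 0.572, 0.219] pointing down, gripper open.
Joint ranges: [-2.96, 2.96], [-0.89, 2.26], [0.02, 2.5], [-1.34, 4.48], [0, 2.73], [-2.66, 2.66]. Speed limits (rad/s): [2.39, 2.39, 2.79, 3.14, 3.14, 3.14].

INTERFACE

Orientations are given as a rotation vector (axis times angle).
In Python, from plant import monitor, eyes, ticket gives the robot as it stands.
- The arm moves only by the tool arm_command, never from a script. Its argument "deltas" is a list that holds one entry, the list of rows, each a list of 6 numbers: the shift along the world's x, y, z in cm, then the turn, a rotation vector about the world's x, y, z in degrees. In form: [[[tx, ty, tz, rx, ry, rz], ...]]. A call has 1 to 12 rows; each row shifts and turns the commanded pose from where the row before left it; what a row does not reach is not made up. A row lasts 1/12 s, in which the tool goes at most 41.7 mm and 7.16 degrees, less where a joint would pass 70% of its speed; a pose out of reach is approached as far as the arm can. A call is refused whole if a number of a shift passes 4.17 or a number of a turn 7.16, either way. A call with a gripper value outside its range is refused whole. "gripper" is the opening, from -1 (shut) to 1 (fully open), set as the call begins (left out, the last holds). The fingers move at their own pace and stop on an object; "squeeze" is the grip in N (left out, the last holds). Time passes only in rows, so rows that do not move let the fingers close. It gives the time, the measured TCP pose, the force, the opening and the grip force at its end, in the units of the state.
- monitor.read_state(): the state, without advancing time (a new reading comes with each control period).
- eyes.read_camera(name): name is "scene" or "side" or "wrist"; returns the picture (400x640x3 uint8, blue, green, red); there is no depth.
- eyes.camera_model(name): a dict with "fx", "fy", "cx", "cy" (pixels), "k1" (the pictures are not rectified: a ray, as slopes to the right and down, at radius r is drawn at 1 + k1 r^2 times it, then the intrinsics apply), "rvec" (rotation vector, rad) and "tvec" (3), from world to camera coordinates, as OpenCV has them. Camera axes: x right, y down, z forward; pixel columns grow to the right and rows downward; lengths in m; the calibration is good to about 2 mm. A picture is of the moment at which its call begins: read the wrist's pose just before it. camera_model takes no time and is no camera call; for the wrist camera it gives the pose at the moment of the call.
- ticket.close_job(): hands the job in; it is judged then, once.
The state is a dict: "t": time; "q": joint angles; "dq": joint speeds; "joint_torque": joint torques, N m; "tool_pos": TCP position; "orientation": TCP orientation; "force": force on the tool from outside, world axes, zero at the start; "wrist_torque": the same for the moment, N m; "opening": finger opening in m; "gripper_force": force on a finger pad.
Only numpy, scipy, OpenCV 4.12 (cv2) and the standard library are available. Lean on these libraries where they do the work, as an engineer would, in place of code of your own. Each camera call takes 0.05 s, during which the arm holds its last target. There are 200 camera calls.

## Working session

There is one attempt and no reset: what is moved stays moved. The work goes in short steps, Python scripts to look and compute and a tool call to move; the robot and the scene stay as the last step left them, time stands still between calls to the robot, and variables do not carry over. Pictures are saved under pics/ and viewed, at most 10 in all, crops included, and the job is handed in when it is done.

Besides the shell and the picture viewer there is one more tool, called after "Request:" in YAML: its name, and indented under it one key for each argument. arm_command: Moves the arm, as the interface text tells. Its arguments: {"type":"object","properties":{"deltas":{"type":"array"},"gripper":{"type":"number"},"squeeze":{"type":"number"}},"required":["deltas"]}

```bash
ls; mkdir -p pics; python3 - <<'E'
from plant import monitor, eyes
import cv2,numpy as np
print(monitor.read_state())
for n in("scene","side"):
    cv2.imwrite(f"pics/{n}0.png",eyes.read_camera(n)); print(eyes.camera_model(n))
E
```

```text
pics
{'t': 0.0, 'q': array([ 1.17958749e+00,  1.31123870e-01,  1.48929376e+00,  5.83789111e-06,
        1.52301746e+00, -8.53866199e-02]), 'dq': array([-6.82576983e-05,  1.10505793e-04, -5.51009614e-04,  3.66143098e-04,
        3.36653033e-04, -8.30240886e-04]), 'joint_torque': array([-2.18455818e-03, -5.59822905e+01, -4.91750407e+01,  7.64503470e-02,
        3.49719578e-02, -1.19955143e-04]), 'tool_pos': array([0.18039263, 0.5716297 , 0.21760179]), 'orientation': array([-4.78447698e-01, -3.10449936e+00,  2.80976006e-03]), 'force': array([ 0.17711129, -0.25058371, -0.65488058]), 'wrist_torque': array([-0.04799449,  0.02503473,  0.02608162]), 'gripper_force': 0.0, 'opening': 0.09319169589580917}
{'fx': 426.5995639757663, 'fy': 426.5995639757663, 'cx': 323.5305438172593, 'cy': 199.26615924328755, 'k1': -0.059243834226892805, 'rvec': array([ 1.95035166,  1.23842835, -0.61043332]), 'tvec': array([-0.22356048, -0.17890049,  1.64615243])}
{'fx': 428.8401848328919, 'fy': 428.8401848328919, 'cx': 314.8090357732613, 'cy': 198.81448180409217, 'k1': -0.1101094027433162, 'rvec': array([ 2.37559508, -0.14134377,  0.0512628 ]), 'tvec': array([-0.49414794,  0.11551589,  1.31249918])}
```

View pics/scene0.png

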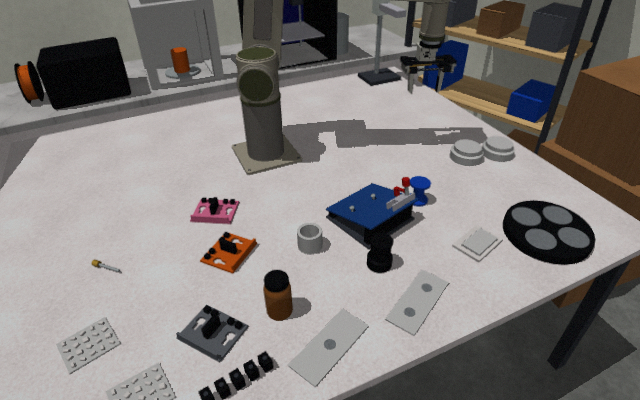

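View pics/side0.png

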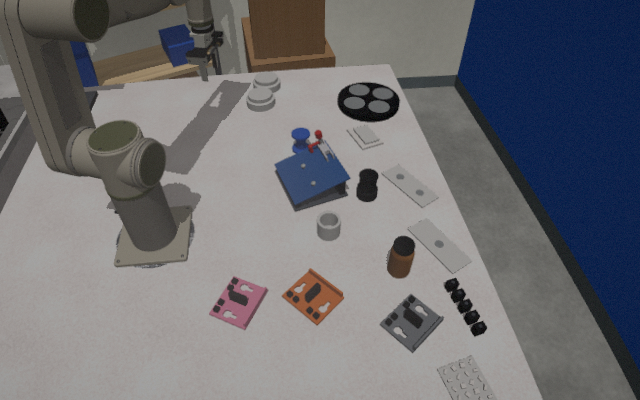

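The scene view shows the orange plate at (228,250), the stand at (370,210), the red knob at (405,182), the hub at (420,188), the barrel at (380,252), the hoop at (310,238) and the jar at (278,295). In the side view the plate is at (312,296), the stand at (312,175), the knob at (318,134), the hub at (300,140), the barrel at (368,185), the hoop at (328,227) and the jar at (400,257). I'll zoom in next.

```bash
cat > h.py <<'E'
from plant import monitor, eyes
import cv2,numpy as np
from scipy.spatial.transform import Rotation as R
def ray(m,uv):
    p=(np.array(uv,float)-[m['cx'],m['cy']])/[m['fx'],m['fy']]
    s=p.copy()
    for _ in range(20): s=p/(1+m['k1']*(s@s))
    Rm=R.from_rotvec(m['rvec']).as_matrix(); c=-Rm.T@m['tvec']
    d=Rm.T@np.array([s[0],s[1],1]); return c,d/np.linalg.norm(d)
def onz(m,uv,z):
    c,d=ray(m,uv); return c+d*(z-c[2])/d[2]
def proj(m,P):
    q=R.from_rotvec(m['rvec']).as_matrix()@np.array(P)+m['tvec']; s=q[:2]/q[2]
    s=s*(1+m['k1']*(s@s)); return s*[m['fx'],m['fy']]+[m['cx'],m['cy']]
def tri(ms,uvs):
    A=np.zeros((3,3));b=np.zeros(3);L=[]
    for m,uv in zip(ms,uvs):
        c,d=ray(m,uv);M=np.eye(3)-np.outer(d,d);A+=M;b+=M@c;L.append((c,M))
    x=np.linalg.solve(A,b); return x,[float(np.linalg.norm(M@(x-c)))for c,M in L]
E
python3 - <<'E'
import cv2,numpy as np
a=cv2.imread('pics/side0.png');b=cv2.imread('pics/scene0.png')
def c(i,x,y):return cv2.resize(i[y:y+75,x:x+100],None,fx=4,fy=4,interpolation=cv2.INTER_CUBIC)
cv2.imwrite('pics/comp.png',np.vstack([np.hstack([c(a,265,125),c(a,265,260)]),np.hstack([c(b,335,170),c(b,180,215)])]))
E
```

```text
(no output)
```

View pics/comp.png

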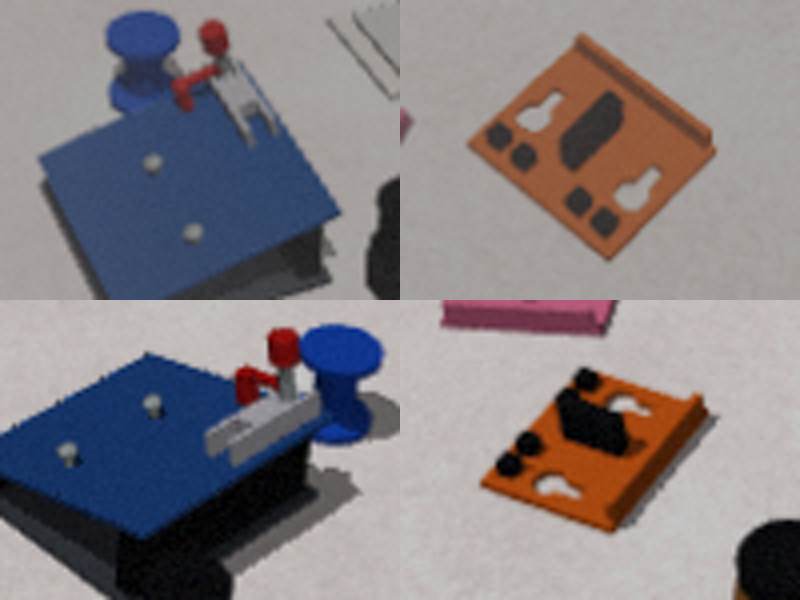

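The crops show, in side-view pixels, the studs at about (302.9,165.6) and (313.4,183.1) and the knob at about (318,134.5). The plate's keyhole wide ends are at about (298,289.5) and (323,308.5), with its lip towards the upper right. Next is coarse triangulation with both views.

```bash
python3 - <<'E'
from h import *
ms=[eyes.camera_model('side'),eyes.camera_model('scene')]
O={'sA':(265,125),'sB':(265-100,260),'cA':(335,170-75),'cB':(180-100,215-75)}
def px(k,u):return (np.array(u)+.5)/4-.5+O[k]
T={'stL':[('sA',(152,158)),('cA',(152,398))],'stR':[('sA',(194,229)),('cA',(68,446))],'knob':[('sA',(213,38)),('cA',(284,347))],
'khL':[('sB',(532,118)),('cB',(626,402))],'khR':[('sB',(632,195)),('cB',(550,484))],
'c-+':[('sB',(470,145)),('cB',(585,372))],'c--':[('sB',(609,260)),('cB',(482,485))],'lip+':[('sB',(580,36)),('cB',(698,396))],'lip-':[('sB',(713,131)),('cB',(610,514))],
'ribtop':[('sB',(600,120)),('cB',(595,415))]}
P={}
for k,v in T.items():
    x,r=tri(ms,[px(*a) for a in v]);P[k]=x;print(k,x.round(4),np.round(r,4))
d=P['stL']-P['stR'];print('stud d',np.linalg.norm(d),np.degrees(np.arctan2(-d[0],d[1])))
d=P['khL']-P['khR'];print('kh d',np.linalg.norm(d),np.degrees(np.arctan2(-d[0],d[1])))
z=(P['stL']+P['stR'])/2; print('knob from studs',P['knob']-z)
m=ms[0]
# bystanders, rough centre
for n,uv,h in[('jar',(404,242),.12),('hoop',(329,218),.06),('barrel',(369,172),.09),('hub',(300.5,134),.074)]:print(n,onz(m,uv,h).round(3))
a=onz(m,px('sB',(532,118)),.007);b=onz(m,px('sB',(632,195)),.007);print(a,b,np.linalg.norm(a-b))
E
```

```text
stL [0.4803 0.1927 0.0707] [0.0023 0.0023]
stR [0.5053 0.1053 0.0705] [0.0014 0.0014]
knob [0.5403 0.2658 0.1352] [0.0018 0.0018]
khL [ 0.4217 -0.2373 -0.0031] [0.0004 0.0004]
khR [ 0.4831 -0.3087  0.0006] [0.0018 0.0018]
c-+ [ 0.3778 -0.2561 -0.0009] [0.0013 0.0013]
c-- [ 0.4621 -0.3531 -0.001 ] [0.0015 0.0015]
lip+ [ 0.4613 -0.1903  0.0197] [0.0019 0.0019]
lip- [ 0.543  -0.2781  0.0167] [0.0037 0.0037]
ribtop [ 0.4658 -0.2673  0.0344] [0.0003 0.0003]
stud d 0.09094339796973513 15.947422520023887
kh d 0.09424823775486901 40.65861130666755
knob from studs [0.04750491 0.11681584 0.06461766]
jar [ 0.715 -0.203  0.12 ]
hoop [ 0.536 -0.042  0.06 ]
barrel [0.687 0.111 0.09 ]
hub [0.488 0.356 0.074]
[ 0.42136339 -0.24307997  0.007     ] [ 0.48196481 -0.31029902  0.007     ] 0.09050376504940427
```

Request:
arm_command:
  deltas:
    - [[1.8,-3.2,0.9,0,0,-6.8],[1.8,-3.2,0.9,0,0,-6.8],[1.8,-3.2,0.9,0,0,-6.8],[1.8,-3.2,0.9,0,0,-6.8],[1.8,-3.2,0.9,0,0,-6.8],[1.8,-3.2,0.9,0,0,-6.8],[1.8,-3.2,0.9,0,0,-6.8],[1.8,-3.2,0.9,0,0,-6.8],[1.8,-3.2,0.9,0,0,-6.8],[1.8,-3.2,0.9,0,0,-6.8],[1.8,-3.2,0.9,0,0,-6.8],[0,0,0,0,0,0]]

```text
t: 1.1
tool_pos: [0.3816, 0.2155, 0.3193]
orientation: [2.278, 2.159, 0.002]
force: [-0.7, -0.5, -0.0]
opening: 0.0928
gripper_force: 0.0
```

```bash
python3 - <<'E'
from h import *
m=eyes.camera_model('wrist');s=monitor.read_state();print(s['t'],s['tool_pos'],s['orientation'],s['q'].round(2),s['force'])
im=eyes.read_camera('wrist');cv2.imwrite('pics/w1.png',im);np.save('w1.npy',m)
Rm=R.from_rotvec(m['rvec']).as_matrix();c=-Rm.T@m['tvec'];print(c,Rm[2],m['fx'])
T=R.from_rotvec(s['orientation']).as_matrix();print(T.T@(c-s['tool_pos']),T.T@Rm[2])
for p in [(.4803,.1927,.074),(.5053,.1053,.074),(.54,.266,.139)]:print(proj(m,p))
E
```

```text
1.1 [0.38158132 0.21545819 0.31929907] [2.27780217 2.15895725 0.00235652] [ 0.4  -0.34  1.74 -0.    1.73  0.45] [-0.6693582  -0.47528653 -0.03541034]
[0.38521406 0.28918369 0.48508069] [-0.01078684 -0.26655362 -0.96375973] 351.64928044233613
[ 0.07362953  0.00023756 -0.16586389] [-2.65675052e-01  2.61281227e-04  9.64062601e-01]
[399.91604837 180.22105687]
[418.75061245 246.44068569]
[476.27608026 118.3413662 ]
```

View pics/w1.png

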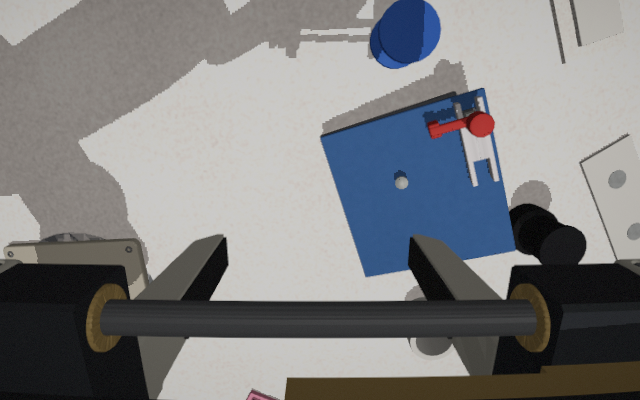

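The wrist view shows the left stud at (401,182), the knob at (481,124), and the right stud hidden behind a finger. I'll shift so both studs fall between the fingers.

Request:
arm_command:
  deltas:
    - [[2.5,-0.3,0,0,0,0],[2.5,-0.3,0,0,0,0],[2.5,-0.4,0,0,0,0],[0,0,0,0,0,0],[0,0,0,0,0,0]]

```text
t: 1.57
tool_pos: [0.4533, 0.2107, 0.3162]
orientation: [-2.264, -2.176, 0.004]
force: [-0.8, -0.0, 0.1]
opening: 0.0933
gripper_force: 0.0
```

```bash
python3 - <<'E'
from h import *
m=eyes.camera_model('wrist');im=eyes.read_camera('wrist');cv2.imwrite('pics/w2.png',im);np.save('w2.npy',m)
hsv=cv2.cvtColor(im,cv2.COLOR_BGR2HSV)
# studs: light, low saturation blobs near the prediction
for n,p in[('L',(.4803,.1927,.074)),('R',(.5053,.1053,.074)),('K',(.54,.266,.139))]:
    u,v=proj(m,p);x0,y0=int(u)-14,int(v)-14;c=hsv[y0:y0+28,x0:x0+28]
    k=((c[...,1]<90)&(c[...,2]>90)) if n!='K' else ((c[...,0]<8)|(c[...,0]>172))&(c[...,1]>120)
    nn,l,st,ce=cv2.connectedComponentsWithStats(k.astype(np.uint8))
    print(n,(u,v),[(st[i][:5].tolist(),(ce[i]+[x0,y0]).round(1).tolist()) for i in range(1,nn)])
cv2.imwrite('pics/w2c.png',cv2.resize(im[60:260,230:490],None,fx=3,fy=3,interpolation=cv2.INTER_CUBIC))
E
```

```text
L (np.float64(341.4262389372846), np.float64(180.49043497931035)) [([10, 11, 14, 13, 142], [343.5, 182.8])]
R (np.float64(362.74183840118855), np.float64(247.82423812524422)) [([10, 11, 12, 12, 116], [363.6, 249.0])]
K (np.float64(406.30516574544), np.float64(118.27560668015488)) [([0, 7, 28, 21, 468], [407.1, 122.2])]
```

View pics/w2c.png

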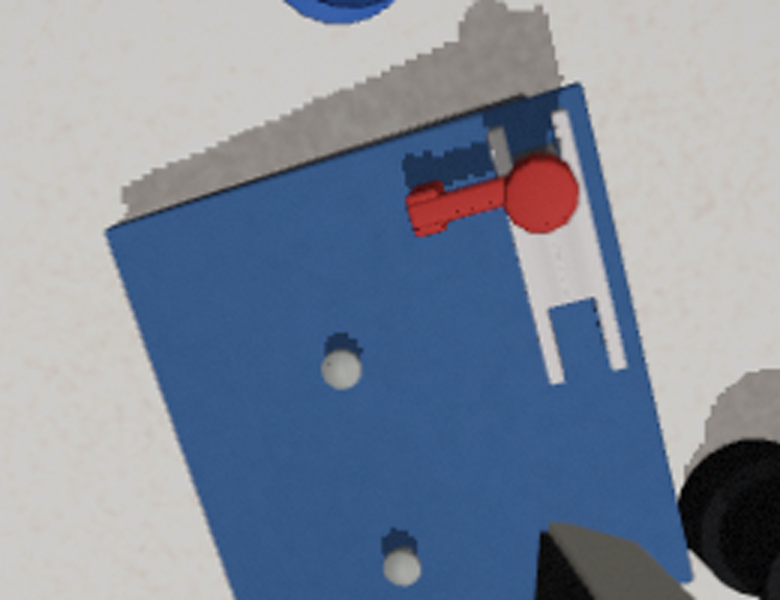

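The wrist view shows the studs at (343.5,183) and (363.7,249), the knob top at (410,124), and deck corners at (266,136.5) and (423,88). Next I fit the deck pose (yaw, x, y) from these.

```bash
python3 - <<'E'
from h import *
m=np.load('w2.npy',allow_pickle=True).item()
D=R.from_euler('y',-14,degrees=True)
L=np.array([[-6,45,14],[-6,-45,14],[86,98,72],[-90,125,0],[108,125,0]])/1000
U=[(343.5,182.9),(363.6,249),(410.2,124.2),(265.8,136.4),(423.2,88)]
Q=D.apply(L)+[0,0,.06]
W=np.array([onz(m,u,q[2]) for u,q in zip(U,Q)]);print(W.round(4),np.linalg.norm(W[0]-W[1]))
def fit(i):
    a=Q[i,:2];b=W[i,:2];a0=a-a.mean(0);b0=b-b.mean(0)
    th=np.arctan2((a0[:,0]*b0[:,1]-a0[:,1]*b0[:,0]).sum(),(a0*b0).sum())
    c,s=np.cos(th),np.sin(th);M=np.array([[c,-s],[s,c]]);t=b.mean(0)-M@a.mean(0)
    print(i,np.degrees(th),t.round(4),((b-a@M.T-t)*1000).round(1).tolist())
fit([0,1]);fit([0,1,2]);fit([0,1,2,3,4])
E
```

```text
[[0.4828 0.1892 0.0721]
 [0.5066 0.1028 0.0721]
 [0.5409 0.2611 0.1507]
 [0.3889 0.2448 0.0382]
 [0.5706 0.2949 0.0861]] 0.08962134144094991
[0, 1] 15.385820245356879 [0.5036 0.1485] [[0.1, -0.2], [-0.1, 0.2]]
[0, 1, 2] 15.560570251593688 [0.5036 0.1487] [[0.2, -0.3], [-0.2, -0.0], [0.0, 0.3]]
[0, 1, 2, 3, 4] 15.402484608423775 [0.5039 0.148 ] [[-0.3, 0.3], [-0.4, 0.6], [-0.6, 1.1], [2.4, -0.5], [-1.2, -1.5]]
```

Request:
arm_command:
  deltas:
    - [[0.3,-3.8,-0.5,0,0,-3.9],[0.3,-3.8,-0.5,0,0,-3.9],[0.3,-3.8,-0.5,0,0,-3.9],[0.3,-3.8,-0.5,0,0,-3.9],[0.3,-3.8,-0.5,0,0,-3.9],[0.3,-3.8,-0.5,0,0,-3.9],[0.3,-3.8,-0.5,0,0,-3.9],[0.3,-3.8,-0.5,0,0,-3.9],[0.3,-3.8,-0.6,0,0,-3.9],[0.3,-3.8,-0.6,0,0,-3.9],[0.3,-3.8,-0.6,0,0,-3.9],[0.3,-3.8,-0.6,0,0,-3.9]]

```text
t: 2.62
tool_pos: [0.4894, -0.2461, 0.2537]
orientation: [2.944, 1.095, 0.001]
force: [0.1, 0.6, 0.0]
opening: 0.0929
gripper_force: 0.0
```

Request:
arm_command:
  deltas:
    - [[0,0,0,0,0,0],[0,0,0,0,0,0]]

```text
t: 2.78
tool_pos: [0.4889, -0.2459, 0.2528]
orientation: [-2.943, -1.095, 0.001]
force: [-0.6, 0.8, 0.1]
opening: 0.0929
gripper_force: 0.0
```

```bash
python3 - <<'E'
from h import *
m=eyes.camera_model('wrist');im=eyes.read_camera('wrist');cv2.imwrite('pics/w3.png',im);np.save('w3.npy',m)
print(proj(m,(.459,-.27,.007)))
hsv=cv2.cvtColor(im,cv2.COLOR_BGR2HSV);k=((hsv[...,0]<22)&(hsv[...,0]>3)&(hsv[...,1]>140)).astype(np.uint8)
n,l,st,ce=cv2.connectedComponentsWithStats(k);i=1+st[1:,4].argmax();print(st[i],ce[i])
cs,hi=cv2.findContours((l==i).astype(np.uint8),cv2.RETR_CCOMP,cv2.CHAIN_APPROX_NONE)
for c in cs:
    a=cv2.contourArea(c)
    if a>60:
        M=cv2.moments(c);print(a,M['m10']/M['m00'],M['m01']/M['m00'])
c=max(cs,key=cv2.contourArea);print(cv2.approxPolyDP(cv2.convexHull(c),4,True)[:,0].tolist())
x,y,w,h=st[i][:4];cr=im[y-15:y+h+15,x-15:x+w+15];print(x-15,y-15,cr.shape)
cv2.imwrite('pics/w3c.png',cv2.resize(cr,None,fx=3,fy=3,interpolation=cv2.INTER_CUBIC)[:600,:800])
E
```

```text
[316.85744816 197.24384749]
[ 265  150  109   88 7471] [319.24548253 189.59603801]
9118.5 319.17817257955437 193.14989673009083
155.5 358.8413719185423 228.77813504823152
155.5 339.93354769560557 228.76098606645226
158.0 299.0601265822785 228.9905063291139
159.5 280.07732497387667 228.93103448275863
423.0 355.6950354609929 197.38455476753347
431.0 282.32211910286156 197.68832173240523
576.0 319.12384259259255 200.00520833333334
[[373, 150], [370, 236], [269, 237], [265, 151]]
250 135 (118, 139, 3)
```

View pics/w3c.png

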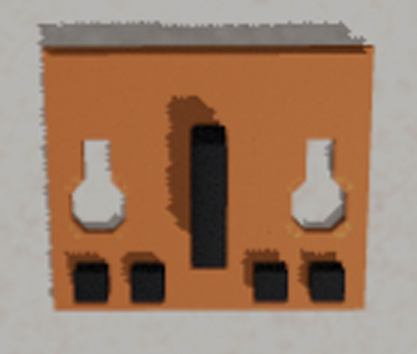

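The crop shows the plate squarely: keyholes at (282.3,197.7) and (355.7,197.4), the rib at (319,200), and the -x slab corners at (269,238) and (371,237.7).

```bash
python3 - <<'E'
from h import *
m=np.load('w3.npy',allow_pickle=True).item()
g=lambda u,z:onz(m,u,z)[:2]
L=g((282.3,197.6),.0055);Rr=g((355.7,197.4),.0055);a=g((269.2,237.8),.007);b=g((371,237.6),.007)
for p,q in((L,Rr),(a,b)):
    d=p-q;th=np.arctan2(-d[0],d[1]);print(np.linalg.norm(d),np.degrees(th),(p+q)/2)
    o=55e-3 if q is b else 4e-3
    print('origin',(p+q)/2+o*np.array([np.cos(th),np.sin(th)]))
# blocks mean: top z=.013+.007?
bl=[(358.84,228.8),(339.9,228.8),(299.1,229),(280.1,228.9)]
print('blocks',np.mean([g(u,.014) for u in bl],0))
s=monitor.read_state();print(s['tool_pos'],R.from_rotvec(s['orientation']).as_matrix().round(3))
D=R.from_euler('ZY',[15.5,-14],degrees=True).as_matrix();t=np.array([.5036,.1486,.06])
f=lambda *p:(D@np.array(p)/1000+t).round(4)
# TCP 19 mm beyond grasp point: grasp at 32 -> tcp at 13 in deck
for p in[(4,0,13),(4,0,13+30),(4,0,13+60),(86,98,41),(86,42,41)]:print(p,f(*p))
print(D.round(4))
E
```

```text
0.08945162706091754 41.05610318502538 [ 0.46014321 -0.27243774]
origin [ 0.46315947 -0.26981055]
0.12780064321464668 41.02471357662226 [ 0.42181676 -0.3074737 ]
origin [ 0.46331022 -0.27137255]
blocks [ 0.43219723 -0.29743505]
[ 0.48931505 -0.24487178  0.25340906] [[ 0.756  0.655 -0.001]
 [ 0.655 -0.756  0.001]
 [ 0.    -0.001 -1.   ]]
(4, 0, 13) [0.5043 0.1488 0.0736]
(4, 0, 43) [0.4973 0.1469 0.1027]
(4, 0, 73) [0.4903 0.1449 0.1318]
(86, 98, 41) [0.5483 0.2627 0.1206]
(86, 42, 41) [0.5632 0.2087 0.1206]
[[ 0.935  -0.2672 -0.2331]
 [ 0.2593  0.9636 -0.0647]
 [ 0.2419  0.      0.9703]]
```

Request:
arm_command:
  deltas:
    - [[-0.5,-0.5,-3.9,0,0,0],[-0.5,-0.5,-3.9,0,0,0],[-0.5,-0.5,-3.9,0,0,0],[-0.5,-0.5,-3.9,0,0,0],[-0.6,-0.5,-3.4,0,0,0],[0,0,0,0,0,0],[0,0,0,0,0,0]]

```text
t: 3.42
tool_pos: [0.4627, -0.2682, 0.0628]
orientation: [-2.939, -1.099, 0.003]
force: [0.0, -1.0, -0.2]
opening: 0.0927
gripper_force: 0.0
```

```bash
python3 - <<'E'
from h import *
for _ in range(3):
    s=monitor.read_state();print(s['t'],s['tool_pos'].round(4),R.from_rotvec(s['orientation']).as_matrix().round(3).tolist())
E
```

```text
3.4167 [ 0.4627 -0.2682  0.0628] [[0.755, 0.656, -0.003], [0.656, -0.755, 0.003], [-0.0, -0.004, -1.0]]
3.4167 [ 0.4627 -0.2682  0.0628] [[0.755, 0.656, -0.003], [0.656, -0.755, 0.003], [-0.0, -0.004, -1.0]]
3.4167 [ 0.4627 -0.2682  0.0628] [[0.755, 0.656, -0.003], [0.656, -0.755, 0.003], [-0.0, -0.004, -1.0]]
```

Request:
arm_command:
  deltas:
    - [[0,-0.1,-1.5,0,0,0],[0,-0.1,-1.5,0,0,0],[0,0,-1.0,0,0,0],[0,0,-0.6,0,0,0],[0,0,0,0,0,0],[0,0,0,0,0,0]]

```text
t: 3.92
tool_pos: [0.4645, -0.2728, 0.0189]
orientation: [2.943, 1.098, 0.001]
force: [0.0, -0.0, 0.5]
opening: 0.0928
gripper_force: 0.0
```

Request:
arm_command:
  deltas:
    - [[0,0,0,0,0,0],[0,0,0,0,0,0],[0,0,0,0,0,0],[0,0,0,0,0,0],[0,0,0,0,0,0],[0,0,0,0,0,0],[0,0,0,0,0,0],[0,0,0,0,0,0]]
  gripper: -1
  squeeze: 45

```text
t: 4.58
tool_pos: [0.4636, -0.2728, 0.0176]
orientation: [-2.944, -1.097, 0.0]
force: [-0.1, -0.1, 0.1]
opening: 0.0444
gripper_force: 0.0
```

Request:
arm_command:
  deltas:
    - [[0,0,0,0,0,0],[0,0,0,0,0,0],[0,0,0,0,0,0],[0,0,0,0,0,0],[0,0,0,0,0,0],[0,0,0,0,0,0],[0,0,0,0,0,0],[0,0,0,0,0,0]]

```text
t: 5.25
tool_pos: [0.4634, -0.2726, 0.0175]
orientation: [-2.943, -1.097, 0.001]
force: [-2.4, 3.2, 2.4]
opening: 0.0138
gripper_force: 45.0
```

Request:
arm_command:
  deltas:
    - [[0,0,1.0,0,0,0],[0,0,2.0,0,0,0],[0,0,3,0,0,0],[0,0,3,0,0,0],[0,0,3,0,0,0],[0,0,2,0,0,0],[0,0,0,0,0,0],[0,0,0,0,0,0]]

```text
t: 5.92
tool_pos: [0.4645, -0.2736, 0.1591]
orientation: [2.941, 1.096, 0.003]
force: [0.1, -0.3, -3.1]
opening: 0.014
gripper_force: 45.0
```

```bash
python3 - <<'E'
from h import *
m=eyes.camera_model('wrist');s=monitor.read_state();im=eyes.read_camera('wrist');cv2.imwrite('pics/w4.png',im)
T=R.from_rotvec(s['orientation']).as_matrix();print(s['tool_pos'],s['orientation'],s['opening'],s['gripper_force'])
hsv=cv2.cvtColor(im,cv2.COLOR_BGR2HSV);k=((hsv[...,0]<22)&(hsv[...,0]>3)&(hsv[...,1]>140)).astype(np.uint8)
n,l,st,ce=cv2.connectedComponentsWithStats(k)
i=1+st[1:,4].argmax();print(st[i],ce[i])
cs,hi=cv2.findContours((l==i).astype(np.uint8),cv2.RETR_CCOMP,cv2.CHAIN_APPROX_NONE)
for c in cs:
    a=cv2.contourArea(c)
    if a>60:
        M=cv2.moments(c);print(a,M['m10']/M['m00'],M['m01']/M['m00'],cv2.boundingRect(c))
# predicted keyhole pixels from plate fixed to tool: tool x = plate x, tool y=-plate y, TCP at height h above underside, x=0
for h in(.015,.018):
  for p in[(-10,45,7),(-10,-45,7),(18,45,7),(18,-45,7),(-55,65,7),(-55,-65,7),(55,60,25),(55,-60,25)]:
    q=np.array([p[0],-p[1],-p[2]])/1000+[0,0,h];print(h,p,proj(m,T@q+s['tool_pos']).round(1))
cv2.imwrite('pics/w4s.png',im[150:400])
E
```

```text
[ 0.46448831 -0.27355575  0.15908528] [2.94102731e+00 1.09599929e+00 2.89303666e-03] 0.013970318211008505 44.99905228614807
[  187   140   263   127 24234] [317.82454403 190.16613023]
23728.0 317.8234434704428 189.88910429309954 (187, 140, 263, 127)
0.015 (-10, 45, 7) [234.4 262. ]
0.015 (-10, -45, 7) [400.2 262.2]
0.015 (18, 45, 7) [230.9 212.9]
0.015 (18, -45, 7) [403.7 213. ]
0.015 (-55, 65, 7) [205.6 332.2]
0.015 (-55, -65, 7) [428.9 332.4]
0.015 (55, 60, 25) [182.7 146. ]
0.015 (55, -60, 25) [451.9 146.3]
0.018 (-10, 45, 7) [235.6 259.6]
0.018 (-10, -45, 7) [399.  259.8]
0.018 (18, 45, 7) [232.2 211.1]
0.018 (18, -45, 7) [402.4 211.3]
0.018 (-55, 65, 7) [207.1 329. ]
0.018 (-55, -65, 7) [427.4 329.2]
0.018 (55, 60, 25) [185.2 145.2]
0.018 (55, -60, 25) [449.5 145.4]
```

View pics/w4.png

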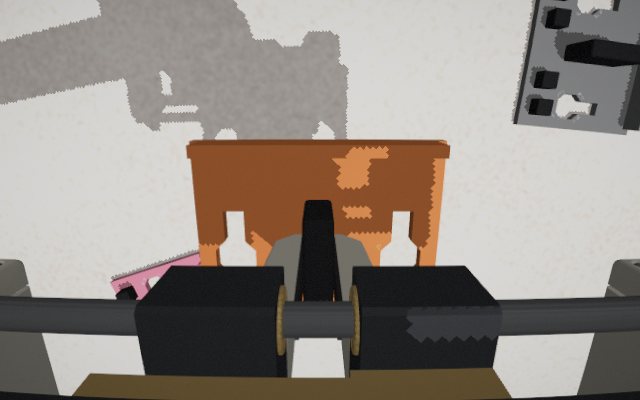

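The plate is held level and centred: its lip spans (187–450, 140) and the slot ends are at about (235,211) and (401,211), as predicted. Now I'll carry it over.

Request:
arm_command:
  deltas:
    - [[0.2,3.5,0,0,0,-2.1],[0.2,3.5,0,0,0,-2.1],[0.2,3.5,0,0,0,-2.1],[0.2,3.5,0,0,0,-2.1],[0.2,3.5,0,0,0,-2.1],[0.2,3.5,0,0,0,-2.1],[0.2,3.5,0,0,0,-2.1],[0.2,3.5,0,0,0,-2.1],[0.3,3.5,0,0,0,-2.1],[0.3,3.5,0,0,0,-2.2],[0.3,3.5,0,0,0,-2.2],[0.3,3.5,0,0,0,-2.1]]

```text
t: 6.97
tool_pos: [0.4898, 0.1486, 0.1548]
orientation: [3.113, 0.42, -0.006]
force: [0.6, 1.1, -2.5]
opening: 0.0135
gripper_force: 45.0
```

Request:
arm_command:
  deltas:
    - [[0,0,0,0.94,-3.37,0],[0,0,0,0.94,-3.37,0],[0,0,0,0.94,-3.37,0],[0,0,0,0.94,-3.37,0],[0,0,0,0,0,0],[0,0,0,0,0,0],[0,0,0,0,0,0]]

```text
t: 7.55
tool_pos: [0.4911, 0.1469, 0.1568]
orientation: [-3.058, -0.415, -0.371]
force: [-0.4, 0.4, -2.6]
opening: 0.0137
gripper_force: 45.0
```

```bash
cat >> h.py <<'E'
D=R.from_euler('ZY',[15.5,-14],degrees=True).as_matrix();t0=np.array([.5036,.1486,.06])
def rep(tgt=None):
    s=monitor.read_state();T=R.from_rotvec(s['orientation']).as_matrix()
    W=D@np.diag([1,-1,-1.]) ; e=np.degrees(R.from_matrix(W@T.T).as_rotvec())
    print('t',round(s['t'],2),'tcp',s['tool_pos'].round(4),'deck mm',(D.T@(s['tool_pos']-t0)*1000).round(1),'turn left deg',e.round(2),'F deck',(D.T@s['force']).round(1),'q',s['q'].round(2),'open',round(s['opening'],4),s['gripper_force'].round(1) if hasattr(s['gripper_force'],'round') else s['gripper_force'])
    if tgt is not None: print('move cm',((D@np.array(tgt)/1000+t0-s['tool_pos'])*100).round(2))
E
python3 -c "
from h import *
rep((4,0,62))"
```

```text
t 7.55 tcp [0.4911 0.1469 0.1568] deck mm [11.3  1.7 96.9] turn left deg [ 0.02 -0.18  0.03] F deck [-0.9  0.5 -2.4] q [ 0.17 -0.33  2.05  0.03  1.18  1.47] open 0.0137 44.999037981033325
move cm [ 0.18 -0.13 -3.56]
```

Request:
arm_command:
  deltas:
    - [[0.1,-0.1,-2.0,0,0,0],[0.1,0,-1.5,0,0,0],[0.2,0.1,-1.0,0,0,0],[0.2,0.1,-1.0,0,0,0],[0.1,0,-0.2,0,0,0],[0,0,0,0,0,0],[0,0,0,0,0,0]]

```text
t: 8.13
tool_pos: [0.4991, 0.1483, 0.1011]
orientation: [-3.057, -0.416, -0.375]
force: [-0.4, -0.5, -1.5]
opening: 0.0137
gripper_force: 45.0
```

```bash
python3 - <<'E'
from h import *
rep((4,0,40))
m=eyes.camera_model('wrist');im=eyes.read_camera('wrist');cv2.imwrite('pics/w5.png',im);np.save('w5.npy',m)
cr=im[190:280,190:450];cr=np.clip(cr.astype(float)*1.5,0,255).astype(np.uint8)
b=eyes.read_camera('side');c2=b[140:215,270:360]
cv2.imwrite('pics/w5c.png',np.vstack([cv2.resize(cr,(780,270),interpolation=cv2.INTER_CUBIC),cv2.resize(c2,(360,300),interpolation=cv2.INTER_CUBIC)[:, :].repeat(1,0) if 0 else cv2.copyMakeBorder(cv2.resize(c2,(360,300),interpolation=cv2.INTER_CUBIC),0,0,0,420,cv2.BORDER_CONSTANT)]))
for p in((-6,45,16),(-6,-45,16)):print(proj(m,D@np.array(p)/1000+t0))
E
```

```text
t 8.13 tcp [0.4991 0.1483 0.1011] deck mm [ 5.6  0.9 40.9] turn left deg [-0.03 -0.01  0.01] F deck [-0.9 -0.4 -1.3] q [ 0.17 -0.25  2.09  0.03  1.05  1.46] open 0.0137 44.99912738800049
move cm [-0.11 -0.12 -0.13]
[242.81339971 251.96552072]
[395.40033964 252.07300401]
```

View pics/w5c.png

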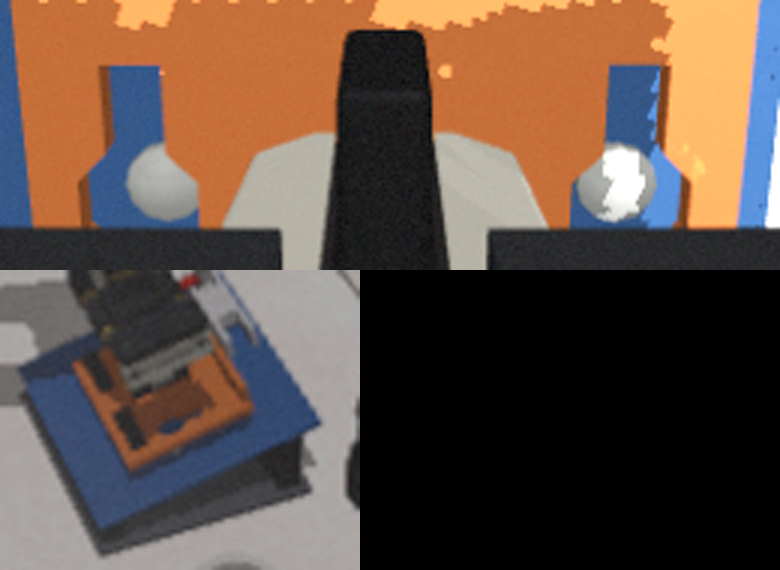

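The view shows the stud heads at (244,251) and (395,251), about 1 mm from the prediction and inside the keyhole outlines. I'll correct about 1 mm and go down.

Request:
arm_command:
  deltas:
    - [[-0.06,-0.12,0,0,0,0],[0,0,0,0,0,0],[0.09,0.03,-0.39,0,0,0],[0.09,0.02,-0.39,0,0,0],[0.09,0.03,-0.39,0,0,0],[0.1,0.02,-0.39,0,0,0],[0,0,0,0,0,0],[0,0,0,0,0,0],[0,0,0,0,0,0]]

```text
t: 8.98
tool_pos: [0.5017, 0.148, 0.0849]
orientation: [-3.058, -0.416, -0.375]
force: [0.0, -0.3, -1.5]
opening: 0.0136
gripper_force: 45.0
```

```bash
python3 -c "
from h import *
rep((4.5,0,18))"
```

```text
t 8.98 tcp [0.5017 0.148  0.0849] deck mm [ 4.1 -0.1 24.7] turn left deg [-0.02 -0.03  0.02] F deck [-0.4 -0.3 -1.4] q [ 0.17 -0.22  2.1   0.03  1.02  1.46] open 0.0136 44.999223947525024
move cm [ 0.19  0.06 -0.64]
```

Request:
arm_command:
  deltas:
    - [[0.07,0.02,-0.25,0,0,0],[0.07,0.02,-0.25,0,0,0],[0.03,0.01,-0.12,0,0,0],[0,0,0,0,0,0],[0,0,0,0,0,0]]

```text
t: 9.4
tool_pos: [0.5033, 0.1485, 0.0786]
orientation: [-3.058, -0.416, -0.375]
force: [-0.4, 0.1, -2.2]
opening: 0.0138
gripper_force: 45.0
```

```bash
python3 -c "
from h import *
rep((4.5,0,18))"
```

```text
t 9.4 tcp [0.5033 0.1485 0.0786] deck mm [ 4.2 -0.  18.2] turn left deg [-0.02 -0.03  0.02] F deck [-0.9  0.2 -2.1] q [ 0.17 -0.2   2.1   0.03  1.    1.46] open 0.0138 44.99898612499237
move cm [ 0.03  0.01 -0.01]
```

Not in contact yet. I'll go down until the force shows contact.

Request:
arm_command:
  deltas:
    - [[0.02,0.01,-0.1,0,0,0],[0.02,0,-0.08,0,0,0],[0,0,0,0,0,0],[0,0,0,0,0,0]]

```text
t: 9.73
tool_pos: [0.5037, 0.1486, 0.0783]
orientation: [-3.058, -0.416, -0.375]
force: [-12.0, -2.4, 13.5]
opening: 0.0138
gripper_force: 45.0
```

```bash
python3 -c "
from h import *
rep((4.5,0,18))"
```

```text
t 9.73 tcp [0.5037 0.1486 0.0783] deck mm [ 4.5 -0.  17.7] turn left deg [-0.01 -0.03  0.  ] F deck [-8.6  0.9 16. ] q [ 0.17 -0.2   2.1   0.03  1.    1.46] open 0.0138 45.005468130111694
move cm [-0.01  0.    0.02]
```

It's seated on the deck, at a height that matches. I'll release with a partial opening so the fingers clear the studs.

Request:
arm_command:
  deltas:
    - [[0,0,0,0,0,0],[0,0,0,0,0,0],[0,0,0,0,0,0],[0,0,0,0,0,0],[0,0,0,0,0,0]]
  gripper: -0.38

```text
t: 10.15
tool_pos: [0.5039, 0.1486, 0.0771]
orientation: [-3.057, -0.416, -0.376]
force: [-0.7, -0.5, 0.5]
opening: 0.0287
gripper_force: 0.0
```

Request:
arm_command:
  deltas:
    - [[-0.1,-0.03,0.5,0,0,0],[-0.3,-0.1,1.5,0,0,0],[-0.7,-0.2,3.0,0,0,0],[-0.7,-0.2,3.0,0,0,0],[-0.5,-0.1,2.0,0,0,0],[0,0,0,0,0,0],[0,0,0,0,0,0]]

```text
t: 10.73
tool_pos: [0.4819, 0.1424, 0.1792]
orientation: [-3.057, -0.416, -0.381]
force: [0.0, -0.5, -0.0]
opening: 0.0289
gripper_force: 0.0
```

```bash
python3 - <<'E'
from h import *
rep((62,0,140))
m=eyes.camera_model('wrist');im=eyes.read_camera('wrist');cv2.imwrite('pics/w6.png',im);np.save('w6.npy',m)
cv2.imwrite('pics/w6c.png',np.clip(cv2.resize(im[100:320,180:460],None,fx=2.7,fy=2.7,interpolation=cv2.INTER_CUBIC)*1.3,0,255).astype(np.uint8))
E
```

```text
t 10.73 tcp [0.4819 0.1424 0.1792] deck mm [ 7.000e+00 -1.000e-01  1.211e+02] turn left deg [-0.06  0.21  0.02] F deck [-0.1 -0.5 -0. ] q [ 0.17 -0.38  2.05  0.03  1.23  1.46] open 0.0289 0.0
move cm [4.7  1.32 3.16]
```

View pics/w6c.png

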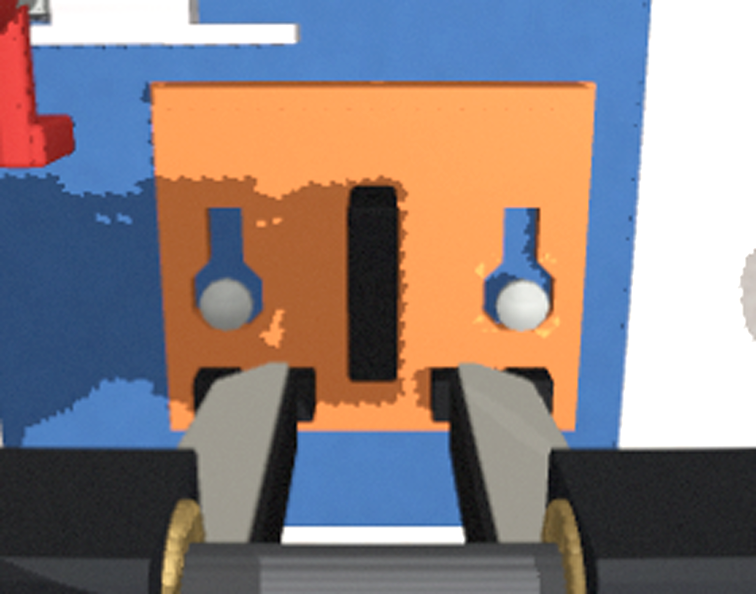

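The stud heads are up through both wide ends, at crop (226,303) and (522,305), and the fingers are clear. Next I'll close the gripper and go above and behind the lip.

Request:
arm_command:
  deltas:
    - [[2.3,0.6,-0.1,0,0,0],[2.3,0.6,-0.1,0,0,0],[2.4,0.5,-0.1,0,0,0],[0.5,0.1,-1.9,0,0,0],[0.5,0.1,-1.9,0,0,0],[0.4,0.1,-1.9,0,0,0],[0,0,0,0,0,0],[0,0,0,0,0,0]]
  gripper: -1
  squeeze: 20

```text
t: 11.45
tool_pos: [0.5626, 0.1619, 0.1138]
orientation: [-3.059, -0.416, -0.366]
force: [-0.9, -0.0, 0.0]
opening: 0.0005
gripper_force: 0.0
```

```bash
python3 -c "
from h import *
rep((75,-2,13))"
```

```text
t 11.45 tcp [0.5626 0.1619 0.1138] deck mm [71.7 -3.  37.6] turn left deg [ 0.04 -0.35  0.02] F deck [-0.8  0.2  0.2] q [ 0.18 -0.06  1.9   0.03  1.07  1.47] open 0.0005 0.0
move cm [ 0.86  0.34 -2.31]
```

Request:
arm_command:
  deltas:
    - [[0.4,0.1,0.1,0,0,0],[0.2,0.1,-0.8,0,0,0],[0.2,0.1,-0.8,0,0,0],[0.1,0,-0.8,0,0,0],[0,0,0,0,0,0],[0,0,0,0,0,0]]

```text
t: 11.95
tool_pos: [0.5731, 0.1652, 0.093]
orientation: [-3.058, -0.416, -0.372]
force: [0.7, -0.1, -0.5]
opening: 0.0003
gripper_force: 0.0
```

```bash
python3 -c "
from h import *
rep((46,-2,13))"
```

```text
t 11.95 tcp [0.5731 0.1652 0.093 ] deck mm [77.2 -2.6 14.7] turn left deg [-0.   -0.12  0.01] F deck [ 0.5 -0.3 -0.7] q [ 0.18 -0.01  1.89  0.03  1.02  1.47] open 0.0003 0.0
move cm [-2.89 -0.74 -0.92]
```

Request:
arm_command:
  deltas:
    - [[-0.36,-0.1,-0.1,0,0,0],[-0.36,-0.1,-0.1,0,0,0],[-0.36,-0.1,-0.1,0,0,0],[-0.36,-0.1,-0.1,0,0,0],[-0.36,-0.1,-0.09,0,0,0],[-0.36,-0.1,-0.09,0,0,0],[-0.36,-0.1,-0.09,0,0,0],[-0.36,-0.1,-0.09,0,0,0],[0,0,0,0,0,0]]

```text
t: 12.7
tool_pos: [0.5443, 0.1571, 0.0862]
orientation: [-3.058, -0.416, -0.374]
force: [-0.0, -0.1, 0.6]
opening: 0.0005
gripper_force: 0.0
```

```bash
python3 -c "
from h import *
rep((42.5,-2,14))"
```

```text
t 12.7 tcp [0.5443 0.1571 0.0862] deck mm [46.6 -2.7 15.4] turn left deg [-0.02 -0.04  0.02] F deck [ 0.1 -0.1  0.6] q [ 0.17 -0.09  1.98  0.03  1.01  1.46] open 0.0005 0.0
move cm [-0.37 -0.03 -0.23]
```

Request:
arm_command:
  deltas:
    - [[-0.15,-0.04,-0.04,0,0,0],[-0.15,-0.04,-0.04,0,0,0],[-0.1,-0.03,-0.03,0,0,0],[0,0,0,0,0,0],[0,0,0,0,0,0]]

```text
t: 13.12
tool_pos: [0.5411, 0.1562, 0.0854]
orientation: [-3.057, -0.416, -0.375]
force: [1.0, -0.3, -0.0]
opening: 0.0006
gripper_force: 0.7
```

```bash
python3 -c "
from h import *
rep((42.5,-2,14))"
```

```text
t 13.12 tcp [0.5411 0.1562 0.0854] deck mm [43.2 -2.7 15.4] turn left deg [-0.02 -0.01  0.02] F deck [ 0.9 -0.6 -0.2] q [ 0.17 -0.1   1.99  0.03  1.01  1.46] open 0.0006 0.6595449429005384
move cm [-0.05  0.06 -0.15]
```

Request:
arm_command:
  deltas:
    - [[-0.1,-0.03,-0.03,0,0,0],[-0.1,-0.03,-0.03,0,0,0],[0,0,0,0,0,0],[0,0,0,0,0,0]]

```text
t: 13.45
tool_pos: [0.5407, 0.156, 0.086]
orientation: [-3.056, -0.415, -0.381]
force: [7.3, 2.3, -0.1]
opening: 0.0004
gripper_force: 3.7
```

```bash
python3 -c "
from h import *
rep((42.5,-2,14))"
```

```text
t 13.45 tcp [0.5407 0.156  0.086 ] deck mm [42.9 -2.8 16. ] turn left deg [-0.08  0.21  0.03] F deck [ 7.4  0.3 -1.9] q [ 0.17 -0.1   2.    0.03  1.    1.46] open 0.0004 3.6725809425115585
move cm [-0.01  0.08 -0.21]
```

Request:
arm_command:
  deltas:
    - [[-0.06,-0.02,-0.02,0,0,0],[0,0,0,0,0,0],[0.5,0.1,0.1,0,0,0],[0,0,1.0,0,0,0],[-0.3,-0.1,2.5,0,0,0],[-0.8,-0.2,3.5,0,0,0],[-0.8,-0.2,3.5,0,0,0],[-0.2,0,0.8,0,0,0],[0,0,0,0,0,0],[0,0,0,0,0,0]]
  gripper: 0.3

```text
t: 14.28
tool_pos: [0.5224, 0.1514, 0.1988]
orientation: [-3.057, -0.416, -0.376]
force: [-0.6, -0.2, 0.2]
opening: 0.0594
gripper_force: 0.0
```

```bash
python3 - <<'E'
from h import *
rep((86,98,100))
m=eyes.camera_model('wrist');im=eyes.read_camera('wrist');cv2.imwrite('pics/w7.png',im)
for p in((-6,45,16),(-6,-45,16)):print('stud',proj(m,D@np.array(p)/1000+t0).round(1))
for x in(-20,-16):
  print(x,[proj(m,D@np.array([x+a,b,c])/1000+t0).round(1).tolist() for a,b,c in((18,45,7),(18,-45,7),(55,60,25),(55,-60,25),(52,60,25))])
hsv=cv2.cvtColor(im,cv2.COLOR_BGR2HSV);k=((hsv[...,0]<22)&(hsv[...,0]>3)&(hsv[...,1]>140)).astype(np.uint8)
n,l,st,ce=cv2.connectedComponentsWithStats(k);i=1+st[1:,4].argmax();print(st[i])
cs,_=cv2.findContours((l==i).astype(np.uint8),cv2.RETR_CCOMP,cv2.CHAIN_APPROX_NONE)
print([(cv2.contourArea(c),cv2.boundingRect(c)) for c in cs if cv2.contourArea(c)>60])
cv2.imwrite('pics/w7c.png',np.clip(cv2.resize(im[60:300,150:470],None,fx=2.5,fy=2.5,interpolation=cv2.INTER_CUBIC)*1.3,0,255).astype(np.uint8))
E
```

```text
t 14.28 tcp [0.5224 0.1514 0.1988] deck mm [ 51.9  -2.3 130.1] turn left deg [-0.02  0.02  0.01] F deck [-0.6  0.   0.3] q [ 0.17 -0.26  1.92  0.03  1.24  1.47] open 0.0594 0.0
move cm [ 1.21 10.75 -2.1 ]
stud [263.3 258.8]
stud [366.8 258.9]
-20 [[264.6, 250.3], [365.6, 250.4], [241.1, 217.3], [388.6, 217.4], [241.3, 220.8]]
-16 [[264.4, 246.2], [365.8, 246.3], [240.8, 212.6], [388.9, 212.7], [241.0, 216.1]]
[ 241  210  150   92 9624]
[(9268.0, (241, 210, 150, 92))]
```

```bash
python3 - <<'E'
from h import *
m=eyes.camera_model('wrist');im=cv2.imread('pics/w7.png')
for x in(-20,-16):print(x,[proj(m,D@np.array([x+a,b,c])/1000+t0).round(1).tolist() for a,b,c in((55,-60,0),(55,-60,7),(55,-60,25),(49,-60,25),(49,-60,7),(-55,-60,7),(18,45,7),(18,-45,7),(-25,0,42),(25,0,42))])
for u in (380,366,264): print(u,[tuple(im[v,u]) .__repr__().replace('np.uint8','') for v in range(204,272,2)])
E
```

```text
-20 [[383.6, 207.3], [385.1, 209.7], [389.2, 216.3], [388.7, 223.3], [384.7, 216.3], [378.6, 320.5], [264.4, 249.5], [366.0, 249.6], [314.9, 314.7], [314.8, 259.5]]
-16 [[383.9, 202.9], [385.3, 205.2], [389.4, 211.6], [389.0, 218.7], [385.0, 211.9], [378.9, 316.8], [264.2, 245.3], [366.1, 245.4], [314.9, 310.5], [314.8, 254.8]]
380 ['((151), (101), (63))', '((152), (102), (63))', '((143), (95), (60))', '((37), (72), (126))', '((33), (67), (121))', '((37), (70), (124))', '((37), (71), (125))', '((45), (84), (145))', '((70), (125), (202))', '((70), (126), (202))', '((69), (124), (202))', '((70), (125), (202))', '((71), (125), (203))', '((71), (126), (202))', '((69), (125), (202))', '((91), (121), (160))', '((85), (95), (103))', '((65), (70), (70))', '((26), (24), (23))', '((24), (22), (24))', '((23), (20), (20))', '((18), (18), (19))', '((21), (18), (18))', '((19), (21), (20))', '((17), (19), (18))', '((17), (18), (17))', '((11), (12), (13))', '((14), (15), (15))', '((15), (18), (13))', '((15), (13), (11))', '((15), (14), (15))', '((17), (17), (19))', '((15), (11), (14))', '((18), (18)
[... 935 characters left out ...]
(67), (120))', '((34), (68), (120))', '((33), (66), (120))', '((35), (69), (123))', '((39), (75), (133))', '((38), (73), (132))', '((38), (74), (131))', '((37), (73), (132))', '((40), (75), (133))', '((37), (74), (132))', '((39), (75), (133))', '((37), (72), (131))', '((37), (73), (132))', '((38), (74), (132))', '((39), (76), (132))', '((38), (74), (133))', '((48), (92), (161))', '((69), (123), (201))', '((63), (97), (156))', '((146), (150), (149))', '((174), (178), (177))', '((179), (182), (181))', '((177), (182), (181))', '((179), (183), (181))', '((172), (176), (175))', '((162), (166), (165))', '((152), (155), (153))', '((145), (131), (123))', '((149), (99), (61))', '((149), (99), (61))']
```

View pics/w7c.png

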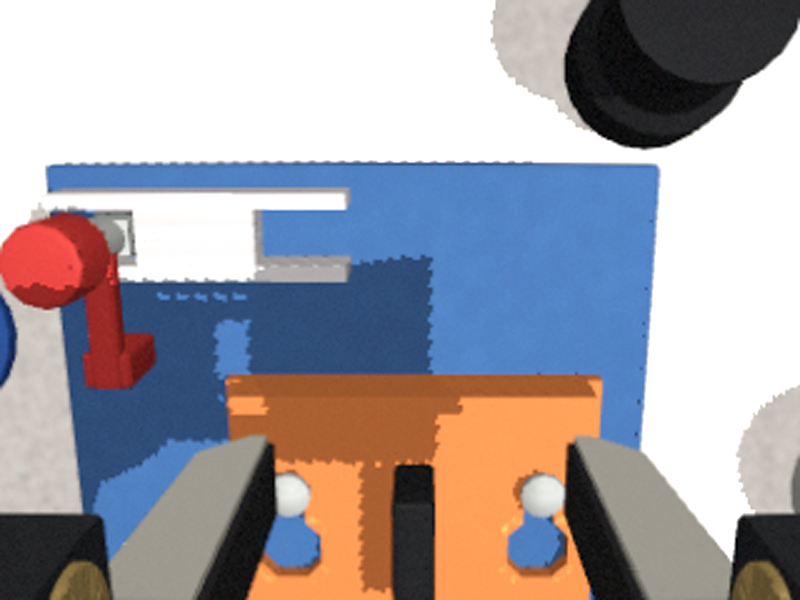

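The studs are now at the slot ends, at crop (290,495) and (543,495), and the lip's top edge is at row 218 against 216 predicted for home. The carrier is home, so I'll go to the knob.

Request:
arm_command:
  deltas:
    - [[0.3,2.7,-0.4,0,0,0],[0.3,2.7,-0.5,0,0,0],[0.3,2.7,-0.6,0,0,0],[0.3,2.6,-0.6,0,0,0],[0.2,0.1,-0.8,0,0,0],[0.2,0,-0.8,0,0,0],[0,0,0,0,0,0],[0,0,0,0,0,0]]

```text
t: 15.0
tool_pos: [0.5374, 0.258, 0.1592]
orientation: [-3.06, -0.415, -0.37]
force: [1.3, -0.9, 0.6]
opening: 0.0604
gripper_force: 0.0
```

```bash
python3 -c "
from h import *
rep((86,98,41))"
```

```text
t 15.0 tcp [0.5374 0.258  0.1592] deck mm [83.9 96.4 81.3] turn left deg [ 0.08 -0.22  0.06] F deck [ 1.1 -1.2  0.3] q [ 0.38 -0.08  1.83 -0.03  1.15  1.69] open 0.0604 0.0
move cm [ 1.09  0.47 -3.86]
```

Request:
arm_command:
  deltas:
    - [[0.3,0.2,-1.0,0,0,0],[0.3,0.1,-1.0,0,0,0],[0.3,0.1,-1.0,0,0,0],[0.2,0.1,-0.8,0,0,0],[0,0,0,0,0,0],[0,0,0,0,0,0]]

```text
t: 15.5
tool_pos: [0.5488, 0.264, 0.1223]
orientation: [-3.058, -0.415, -0.372]
force: [-0.3, -0.1, -0.5]
opening: 0.0602
gripper_force: 0.0
```

Request:
arm_command:
  deltas:
    - [[0,0,0,0,0,0],[0,0,0,0,0,0],[0,0,0,0,0,0],[0,0,0,0,0,0],[0,0,0,0,0,0],[0,0,0,0,0,0],[0,0,0,0,0,0],[0,0,0,0,0,0]]
  gripper: -1
  squeeze: 20

```text
t: 16.17
tool_pos: [0.5499, 0.2634, 0.124]
orientation: [-3.059, -0.415, -0.376]
force: [-0.2, -5.6, 3.6]
opening: 0.0237
gripper_force: 20.0
```

```bash
python3 -c "
from h import *
rep((86,98,41))"
```

```text
t 16.17 tcp [0.5499 0.2634 0.124 ] deck mm [88.6 98.2 43.9] turn left deg [0.06 0.04 0.04] F deck [-0.7 -5.3  3.9] q [ 0.38 -0.01  1.83 -0.03  1.08  1.69] open 0.0237 20.00007927417755
move cm [-0.17 -0.07 -0.35]
```

The knob is pinched. Lifting about 25 mm along the deck normal.

Request:
arm_command:
  deltas:
    - [[-0.15,-0.04,0.6,0,0,0],[-0.15,-0.04,0.6,0,0,0],[-0.14,-0.04,0.6,0,0,0],[-0.14,-0.04,0.6,0,0,0],[0,0,0,0,0,0],[0,0,0,0,0,0]]

```text
t: 16.67
tool_pos: [0.5438, 0.2619, 0.1472]
orientation: [-3.059, -0.415, -0.375]
force: [4.6, -4.6, -3.2]
opening: 0.0237
gripper_force: 20.0
```

```bash
python3 -c "
from h import *
rep((88,42,68))"
```

```text
t 16.67 tcp [0.5438 0.2619 0.1472] deck mm [88.1 98.5 67.9] turn left deg [0.05 0.   0.04] F deck [ 2.3 -5.6 -3.9] q [ 0.38 -0.05  1.82 -0.03  1.12  1.69] open 0.0237 19.99926656484604
move cm [ 1.5  -5.44  0.01]
```

Request:
arm_command:
  deltas:
    - [[0.26,-0.92,0,0,0,0],[0.25,-0.92,0,0,0,0],[0.25,-0.92,0,0,0,0],[0.25,-0.92,0,0,0,0],[0.25,-0.91,0,0,0,0],[0.25,-0.9,0,0,0,0],[0,0,0,0,0,0],[0,0,0,0,0,0]]

```text
t: 17.33
tool_pos: [0.559, 0.2068, 0.1475]
orientation: [-3.059, -0.414, -0.375]
force: [4.0, 0.2, -4.5]
opening: 0.0241
gripper_force: 20.0
```

```bash
python3 -c "
from h import *
rep((88,42,44))"
```

```text
t 17.33 tcp [0.559  0.2068 0.1475] deck mm [88.  41.3 68.2] turn left deg [ 0.02 -0.01  0.09] F deck [ 2.7 -0.9 -5.3] q [ 0.27 -0.07  1.85 -0.    1.12  1.57] open 0.0241 19.99937117099762
move cm [ 0.54  0.23 -2.35]
```

Request:
arm_command:
  deltas:
    - [[0.03,-0.1,0,0,0,0],[0,0,0,0,0,0],[0,0,0,0,0,0]]

```text
t: 17.58
tool_pos: [0.5589, 0.2068, 0.1474]
orientation: [-3.058, -0.416, -0.375]
force: [2.2, 0.1, -3.5]
opening: 0.0238
gripper_force: 20.0
```

```bash
python3 -c "
from h import *
rep((88,42,44))"
```

```text
t 17.58 tcp [0.5589 0.2068 0.1474] deck mm [88.  41.3 68.2] turn left deg [ 0.01 -0.02  0.  ] F deck [ 1.3 -0.4 -3.9] q [ 0.27 -0.07  1.85  0.    1.12  1.57] open 0.0238 19.999570548534393
move cm [ 0.55  0.22 -2.35]
```

Request:
arm_command:
  deltas:
    - [[0.04,-0.15,0,0,0,0],[0,0,0,0,0,0],[0,0,0,0,0,0]]

```text
t: 17.83
tool_pos: [0.5592, 0.2061, 0.1475]
orientation: [-3.056, -0.416, -0.375]
force: [2.4, 4.5, -4.6]
opening: 0.0232
gripper_force: 20.0
```

```bash
python3 -c "
from h import *
rep((88,42,44))"
```

```text
t 17.83 tcp [0.5592 0.2061 0.1475] deck mm [88.  40.5 68.2] turn left deg [-0.07 -0.03 -0.02] F deck [ 2.3  3.7 -5.3] q [ 0.27 -0.07  1.85  0.    1.12  1.56] open 0.0232 19.999279975891113
move cm [ 0.52  0.3  -2.35]
```

The lever is at the stop. Lowering into the notch.

Request:
arm_command:
  deltas:
    - [[0.13,0.04,-0.55,0,0,0],[0.13,0.04,-0.55,0,0,0],[0.13,0.04,-0.55,0,0,0],[0.12,0.04,-0.5,0,0,0],[0,0,0,0,0,0],[0,0,0,0,0,0]]

```text
t: 18.33
tool_pos: [0.5645, 0.2076, 0.1254]
orientation: [-3.057, -0.416, -0.375]
force: [1.3, 6.0, -2.7]
opening: 0.0236
gripper_force: 20.0
```

```bash
python3 -c "
from h import *
rep((88,42,44))"
```

```text
t 18.33 tcp [0.5645 0.2076 0.1254] deck mm [88.1 40.6 45.4] turn left deg [-0.07 -0.02 -0.  ] F deck [ 2.1  5.5 -3.3] q [ 0.27 -0.04  1.85  0.    1.08  1.57] open 0.0236 19.99949723482132
move cm [-0.01  0.14 -0.14]
```

Down to 1.5 mm above the grasp height. Releasing lets it drop the rest, then I'll rise clear.

Request:
arm_command:
  deltas:
    - [[0,0,0,0,0,0],[0,0,0,0,0,0],[0,0,0,0,0,0],[0,0,0,0,0,0],[0,0,0,0,0,0],[0,0,0,0,0,0],[0,0,0,0,0,0]]
  gripper: 0.3

```text
t: 18.92
tool_pos: [0.5646, 0.2068, 0.1261]
orientation: [-3.058, -0.415, -0.375]
force: [0.0, -0.1, -0.5]
opening: 0.0596
gripper_force: 0.0
```

Request:
arm_command:
  deltas:
    - [[-0.2,-0.1,0.8,0,0,0],[-0.4,-0.1,1.6,0,0,0],[-0.6,-0.2,2.5,0,0,0],[-0.7,-0.2,2.8,0,0,0],[-0.7,-0.2,2.8,0,0,0],[-0.5,-0.1,2.0,0,0,0],[-2,0,0,0,0,0],[-2,0,0,0,0,0],[-2,0,0,0,0,0],[-2,0,0,0,0,0],[0,0,0,0,0,0],[0,0,0,0,0,0]]

```text
t: 19.92
tool_pos: [0.4533, 0.1982, 0.2521]
orientation: [-3.057, -0.417, -0.378]
force: [0.2, 0.1, 0.3]
opening: 0.0605
gripper_force: 0.0
```

```bash
python3 - <<'E'
from h import *
rep()
for n in('wrist','side','scene'):
    m=eyes.camera_model(n);im=eyes.read_camera(n);hsv=cv2.cvtColor(im,cv2.COLOR_BGR2HSV)
    k=(((hsv[...,0]<4)|(hsv[...,0]>174))&(hsv[...,1]>170)&(hsv[...,2]>60)).astype(np.uint8)
    nn,l,st,ce=cv2.connectedComponentsWithStats(k)
    print(n,[(st[i].tolist(),ce[i].round(1).tolist()) for i in range(1,nn) if st[i][4]>15])
    for z in(60,72,95):print(z,proj(m,D@np.array([86,42,z])/1000+t0).round(1))
    print('foot top',proj(m,D@np.array([45,42,30])/1000+t0).round(1), 'studs',[proj(m,D@np.array([-6,y,16])/1000+t0).round(1).tolist() for y in(45,-45)], 'lip', [proj(m,D@np.array([35,y,25])/1000+t0).round(1).tolist() for y in(60,-60)])
    cv2.imwrite(f'pics/f_{n}.png',im)
im=cv2.imread('pics/f_wrist.png');
E
```

```text
t 19.92 tcp [0.4533 0.1982 0.2521] deck mm [ 12.3  61.2 194.9] turn left deg [-0.05  0.1  -0.03] F deck [0.3 0.  0.3] q [ 0.32 -0.43  1.96 -0.01  1.37  1.62] open 0.0605 0.0
wrist [([329, 89, 28, 66, 1049], [340.8, 118.1])]
60 [341.  102.4]
72 [342.  102.4]
95 [344.  102.4]
foot top [338.3 147.3] studs [[333.7, 196.0], [421.9, 196.1]] lip [[319.1, 157.1], [443.2, 157.6]]
side []
60 [325.8 144.2]
72 [325.1 141.7]
95 [323.5 136.6]
foot top [316.6 155.8] studs [[303.5, 164.7], [313.7, 182.0]] lip [[312.2, 154.9], [326.4, 177.7]]
scene [([389, 185, 8, 9, 61], [392.4, 189.0]), ([381, 194, 11, 10, 62], [385.0, 197.9])]
60 [392.7 188.2]
72 [392.3 184.5]
95 [391.6 177.3]
foot top [383.4 193.8] studs [[372.5, 193.2], [351.3, 205.2]] lip [[385.2, 192.1], [356.7, 208.5]]
```

```bash
python3 - <<'E'
from h import *
m=eyes.camera_model('scene');im=cv2.imread('pics/scene0.png');hsv=cv2.cvtColor(im,cv2.COLOR_BGR2HSV)
k=(((hsv[...,0]<4)|(hsv[...,0]>174))&(hsv[...,1]>170)&(hsv[...,2]>60)).astype(np.uint8)
nn,l,st,ce=cv2.connectedComponentsWithStats(k)
print([(st[i].tolist(),ce[i].round(1).tolist()) for i in range(1,nn) if st[i][4]>15])
print(proj(m,D@np.array([86,98,60])/1000+t0).round(1))
# side-view: knob red, loose mask
for f,y in(('pics/side0.png',98),('pics/f_side.png',42)):
    im=cv2.imread(f);h=cv2.cvtColor(im,cv2.COLOR_BGR2HSV);k=(((h[...,0]<6)|(h[...,0]>172))&(h[...,1]>140)).astype(np.uint8)
    n,l,st,ce=cv2.connectedComponentsWithStats(k);print(f,[(st[i].tolist(),ce[i].round(1).tolist()) for i in range(1,n) if st[i][4]>10 and st[i][0]>270 and st[i][0]<360],proj(eyes.camera_model('side'),D@np.array([86,y,60])/1000+t0))
# lever vs lip rows in wrist
im=cv2.imread('pics/f_wrist.png');print([tuple(map(int,im[v,425])) for v in range(148,176,2)])
E
```

```text
[([402, 177, 8, 10, 58], [405.3, 181.6]), ([394, 187, 11, 9, 55], [397.4, 190.5])]
[405.5 180.8]
pics/side0.png [([315, 131, 7, 7, 34], [318.3, 133.8]), ([308, 142, 11, 10, 31], [312.1, 145.6])] [319.22636102 134.46755361]
pics/f_side.png [([322, 140, 7, 8, 40], [324.9, 143.7]), ([314, 151, 12, 11, 42], [318.7, 155.4])] [325.82691333 144.23629545]
[(154, 103, 65), (155, 104, 66), (154, 103, 65), (154, 104, 64), (35, 69, 124), (46, 86, 148), (78, 133, 207), (77, 133, 207), (77, 132, 206), (75, 131, 206), (74, 130, 205), (77, 132, 206), (76, 132, 205), (77, 133, 206)]
```

Knob residuals against the model are the same as when it was parked and down, so the lever is fully in the lock notch. The lip row matches home. Handing in.

```bash
python3 -c "
from plant import ticket
print(ticket.close_job())"
```

```text
the job is handed in; nothing more can be done
None
```

The job is handed in, but the hand-in returned no verdict: by my measurements the carrier is home on the studs, the red lever is down in the lock notch, the gripper is clear of everything, and I felt no contact with the jar, hoop, barrel or hub, though I did not re-measure their positions.

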